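Clear the jammed bauble dispenser

TASK

The red and the blue bauble have jammed side by side in the opening of the wooden dispenser. Free them by nudging one back up its lane from the front so that the other rolls out ahead of it, then let that one follow, until both lie still in the catch tray. One of the two is backed by a seized plunger and must not be forced: feel gently which bauble gives, press the thin shells only lightly, do not lift the baubles out, and leave the other things on the table where they are.

Things in the scene. Friction and masses are not known exactly. Their poses are not given: they have to be found in the camera images.
- dispenser: Fixed wooden two-lane bauble dispenser, 320 x 136 mm. Origin on the table top below the jam; x points uphill along the lanes, away from the catch tray; y left; z up. The lane floor slopes 10 degrees, rising to +x; it is 30 mm above the table at the origin. Two lanes, 47 mm wide, at y = +25 and -25 mm, with outer walls 22 mm above the floor.
- opening (a point): Middle, at floor level, of the straight opening, 52 mm wide, from x = -27 to -53 mm of the dispenser, then the tray: one bauble fits, two abreast do not. From x = 0 down, walls only 14 mm above the floor close in on it at 45 degrees; a fingertip kept more than 14 mm above the floor passes over these walls, so a bauble can be pressed straight uphill at its centre height.
- divider_end (a point): Lower end of the 5 mm thick, 5 mm high divider strip between the lanes, at its top. The jammed second bauble passes once the first is pressed back over about 18 mm and the finger is out of its way: with a finger up to 26 mm thick (uphill direction) on its lower side, press the bauble back 45 to 52 mm and hold it there until the other is in the tray.
- housing_front (a point): Middle of the front of the covered housing (top up to 112 mm above the table). Two white-tipped sprung plungers come out of it, one behind each bauble. They look alike; which is which is drawn anew and cannot be seen: the free one needs a push of only 1 to 3 N over 60 mm of travel at up to 30 mm/s; the seized one gives 1 mm per 1.5 N, after 1 N. Both spring back, damped, at about 0.05 m/s.
- red_ball_center (a point): Centre of the red bauble: hollow ball 44 mm across, 50 to 80 g, thin shell: over 15 N from the robot breaks it. At the start in either lane, 22 mm left or right of the dispenser's middle line, on the sloping floor (centre at x = -6 mm of the dispenser, 51 mm above the table), touching the blue one. Once nothing holds it, it rolls down by itself.
- blue_ball_center (a point): Centre of the blue bauble: as the red one, in the other lane.
- red_ball: The red bauble (use its centre point; this frame turns as it rolls).
- blue_ball: The blue bauble (use its centre point; this frame turns as it rolls).
- tray_center (a point): Middle of the floor of the dispenser's catch tray, 12 mm above the table. The tray is open on top, inside 106 mm along the dispenser's x and 124 mm along its y, walls 34 mm high; its floor falls 6 degrees to the front, where the baubles come to rest.
- balm_tin: round pink-lidded balm tin, 67 mm wide, 29 mm high, origin under its middle; a bystander
- toy_car: small wooden toy car, 100x77x54 mm, origin under its middle; a bystander
- oil_vial: glass vial with a brown wooden cap, 32 mm wide, 80 mm tall, origin under its middle; a bystander

How it is judged:
By the outcome, as a careful person would: the job done as asked, in the order asked, and still so for the second after the job is handed in, with the robot touching nothing.
It also fails if it takes over 54 s, if anything falls off the work surface, if the arm or the gripper's body presses on something with over 40 N, if the wrist force passes 120 N, or if a joint passes its speed limit or range.

ROBOT

A 6-joint arm with a two-finger parallel gripper is mounted at the origin on a cart in front of the work surface, level with it; the furniture and walls round the work are solid. World frame = base frame: x ahead of the robot, y to its left, z up, the work surface at z = 0. Lengths are in mm, angles in rad, forces in N, time in s.
With the tool pointing down it reaches from about 325 to 775 mm from the base axis. Payload 5.5 kg.
Tool frame: the origin (TCP) lies midway between the tips of the shut fingers; the grasp point (between the pads) lies 19 mm behind it; z points along the fingers, x is the direction in which the jaws open and shut, and the axes are right-handed (so a half turn about z gives the same grasp; the last joint's range is limited). The gripper opens to 85 mm and grips with 20 to 120 N. Pads are 22 mm wide; open, the fingers measure 114 mm over their backs; the gripper's body (76 mm by 85 mm) begins 54 mm behind the grasp point. The pads swing forward as they close: fully open they stand 13 mm farther back than shut.
Start: joints at [1.22, 0.091, 1.231, -0, 1.82, -0.057], TCP at [173.759, 574.303, 231.275] pointing down, gripper open.
Joint ranges: [-2.87, 2.87], [-0.86, 2.18], [0.17, 2.46], [-1.51, 4.65], [0.06, 2.69], [-2.65, 2.65]. Speed limits (rad/s): [2.57, 2.57, 3.01, 3.14, 3.14, 3.14].

INTERFACE

Orientations are given as a unit quaternion [x, y, z, w].
In Python, from workcell import arm gives the robot as it stands.
- The arm moves only by the tool step_arm, never from a script. Its argument "plan" is a list that holds one entry, the list of rows, each a list of 7 numbers: the shift along the tool's x, y, z in cm, then the turn, a rotation vector about the tool's x, y, z in degrees, then the opening, from 0 (shut) to 1 (fully open). In form: [[[dx, dy, dz, rx, ry, rz, jaw], ...]]. A call has 1 to 20 rows; each row shifts and turns the commanded pose from where the row before left it, along the tool's axes as they then stand; what a row does not reach is not made up. A row lasts 1/12 s, in which the tool goes at most 41.7 mm and 7.16 degrees, less where a joint would pass 70% of its speed; a pose out of reach is approached as far as the arm can. A call is refused whole if a number of a shift passes 4.17 or a number of a turn 7.16, either way. A call with a gripper value outside its range is refused whole. The fingers move at their own pace and stop on an object; the grip force is fixed at half the most. Time passes only in rows, so rows that do not move let the fingers close. It gives the time, the measured TCP pose, the force and the opening at its end, in the units of the state.
- arm.get_state(): the state, without advancing time (a new reading comes with each control period).
- arm.camera(name): name is "scene" or "top" or "wrist"; returns a dict with "frame" (400x640x3 uint8, red, green, blue), "depth" (400x640 float32, mm along the optical axis (not along the pixel's ray), 0 where there is no reading), "intrinsics" (3x3 intrinsics, pixels), "world_to_cam" (4x4, takes a point from world to camera coordinates). Camera axes: x right, y up, looking along -z (the intrinsics and any distortion apply to the point x, -y, -z); pixel columns grow to the right and rows downward; lengths in mm; the calibration is good to about 2 mm. A picture is of the moment at which its call begins.
- arm.finish_job(): hands the job in, once; it reports no verdict.
Trained networks look in the newest picture that a camera, given by its name, has taken for a name from the list of things; names that differ only in an ending like _2 or _b are one class to them, and where a whole thing is asked for, a point or a joint stands for the part that bears it (a point fixed in the world has none). Each returns a list of dicts, best first, with "score" (0 to 1); they miss things now and then, are a little off and sometimes report something else, mostly with a low value. They report only what shows in the picture. A call takes as long as a camera call.
- arm.recognise(camera, thing): "location" ([x, y, z] in mm, in world coordinates, good to about 4 mm: the middle of the surface that is visible of it).
- arm.landmark_of(camera, thing): "location" ([x, y, z] in mm, in world coordinates, good to about 4 mm: a listed point, or the origin of a listed thing).
The state is a dict: "time": time; "qpos": joint angles; "joint_velocities": joint speeds; "joint_torque": joint torques, N m; "ee_pos": TCP position; "eef_rot": TCP orientation; "wrist_force": force on the tool from outside, world axes, zero at the start; "ft_torque": the same for the moment, N m; "finger_gap": finger opening in mm.
Only numpy, scipy, OpenCV 4.12 (cv2) and the standard library are available. Lean on these libraries where they do the work, as an engineer would, in place of code of your own. Each camera call takes 0.05 s, during which the arm holds its last target.

## Working session

There is one attempt and no reset: what is moved stays moved. The work goes in short steps, Python scripts to look and compute and a tool call to move; the robot and the scene stay as the last step left them, time stands still between calls to the robot, and variables do not carry over. Pictures are saved under pics/ and viewed, and the job is handed in when it is done.

Besides the shell and the picture viewer there is one more tool, called after "Call:" by a JSON object that holds its "name" and its "arguments". step_arm: Moves the arm, as the interface text tells. Its arguments: {"type":"object","properties":{"plan":{"type":"array","items":{"type":"array","items":{"type":"array","items":{"type":"number"}}}}},"required":["plan"]}

```bash
mkdir -p pics; ls
python3 - <<'E'
from workcell import arm
import cv2
print(arm.get_state())
for c in ["scene","top"]:
    r=arm.camera(c); cv2.imwrite(f"pics/{c}0.png",r["frame"][:,:,::-1])
    for t in ["dispenser","opening","divider_end","housing_front","red_ball_center","blue_ball_center","tray_center","balm_tin","toy_car","oil_vial"]:
        o=arm.landmark_of(c,t)
        print(c,t,[(round(d["score"],2),[round(float(v)) for v in d["location"]]) for d in o[:2]])
E
```

```text
pics
{'time': 0.0, 'qpos': array([ 1.22030198e+00,  9.18709938e-02,  1.23189484e+00,  7.20453944e-06,
        1.81978582e+00, -5.66748621e-02]), 'joint_velocities': array([-8.80508707e-04,  8.17842628e-04,  2.38691745e-04, -4.00389593e-04,
        3.46946699e-04, -7.19521038e-05]), 'joint_torque': array([ 1.22683887e-03, -4.58724082e+01, -4.18025315e+01, -5.39348449e-06,
        1.12951419e-02, -7.69636472e-06]), 'ee_pos': array([173.65487087, 574.02825638, 230.13854022]), 'eef_rot': array([ 8.02996636e-01,  5.95982754e-01, -8.20259834e-04,  5.35357271e-04]), 'wrist_force': array([ 0.16985967, -0.60573454, -0.50166603]), 'ft_torque': array([-0.00674532, -0.00227641,  0.0034477 ]), 'finger_gap': 85.45162159421795}
scene dispenser [(0.8, [534, -58, -4]), (0.56, [516, -78, 30])]
scene opening [(0.75, [502, -41, 22])]
scene divider_end [(0.77, [565, -75, 44])]
scene housing_front [(0.95, [602, -98, 65])]
scene red_ball_center []
scene blue_ball_center [(0.53, [545, -41, 52])]
scene tray_center [(0.68, [445, -7, 10])]
scene balm_tin [(0.63, [645, 225, -1]), (0.3, [602, -99, 64])]
scene toy_car [(0.92, [432, -420, 1])]
scene oil_vial [(0.91, [550, -399, 2])]
top dispenser [(0.92, [534, -65, 4])]
top opening [(0.58, [500, -44, 24])]
top divider_end [(0.97, [562, -77, 42])]
top housing_front [(0.95, [604, -100, 65])]
top red_ball_center [(0.73, [521, -81, 53])]
top blue_ball_center [(0.75, [540, -40, 49])]
top tray_center [(0.93, [441, -14, 12])]
top balm_tin [(0.97, [642, 225, -2]), (0.17, [535, -66, 3])]
top toy_car [(0.66, [432, -420, 0])]
top oil_vial [(0.79, [552, -401, -1]), (0.62, [536, -63, 2])]
```

View pics/scene0.png

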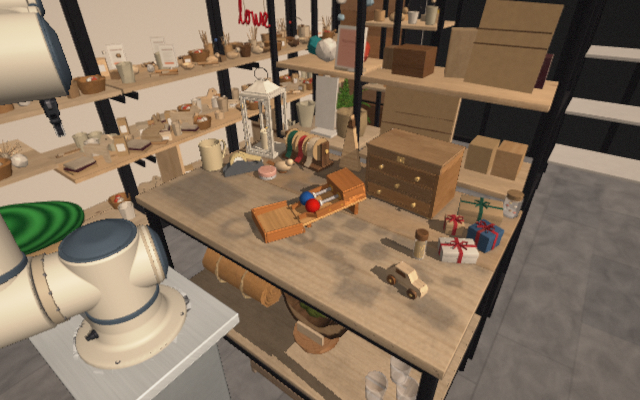

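View pics/top0.png

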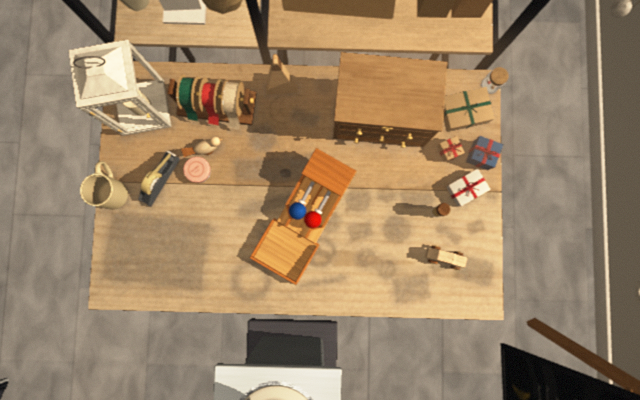

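```bash
cat > h.py <<'E'
from workcell import arm
import numpy as np, cv2
from scipy.optimize import least_squares
from scipy.spatial.transform import Rotation as R
def cloud(r):
    K=r["intrinsics"];d=r["depth"].astype(float);v,u=np.mgrid[:400,:640]
    p=np.stack([(u-K[0,2])/K[0,0]*d,-(v-K[1,2])/K[1,1]*d,-d,np.ones_like(d)],-1)
    return (p@np.linalg.inv(r["world_to_cam"]).T)[...,:3]
def balls(r):
    P=cloud(r);f=r["frame"];hsv=cv2.cvtColor(f,cv2.COLOR_RGB2HSV);out={}
    inb=(abs(P[...,0]-510)<160)&(abs(P[...,1]+50)<130)&(P[...,2]>15)&(r["depth"]>0)
    for n,m in dict(red=((hsv[...,0]<5)|(hsv[...,0]>174))&(hsv[...,1]>190),blue=(abs(hsv[...,0].astype(int)-110)<14)&(hsv[...,1]>120)).items():
        m=m&inb; q=P[m]
        if len(q)<15: out[n]=None;continue
        med=np.median(q,0);q=q[np.linalg.norm(q-med,axis=1)<35]
        s=least_squares(lambda c:np.linalg.norm(q-c,axis=1)-22,med-[0,0,15],loss="soft_l1")
        vu=np.argwhere(m).mean(0)
        out[n]=(np.round(s.x,1),len(q),round(float(np.sqrt(np.mean(s.fun**2))),1),vu[::-1].round())
    return out
E
python3 - <<'E'
from h import *
for c in ["top","scene"]:
    r=arm.camera(c); print(c,balls(r))
s=arm.get_state(); print(R.from_quat(s["eef_rot"]).as_matrix().round(3))
r=arm.camera("wrist"); cv2.imwrite("pics/wrist0.png",r["frame"][:,:,::-1])
r=arm.camera("top"); cv2.imwrite("pics/topz.png",cv2.resize(r["frame"][140:290,240:370,::-1],None,fx=4,fy=4,interpolation=cv2.INTER_CUBIC))
E
```

```text
top {'red': (array([518.9, -76.8,  50.8]), 208, 1.6, array([313., 219.])), 'blue': (array([539.6, -38.7,  50.9]), 197, 1.6, array([297., 210.]))}
scene {'red': (array([520.6, -76.2,  51.4]), 145, 1.5, array([312., 205.])), 'blue': (array([541.5, -37.2,  51.4]), 100, 1.4, array([305., 197.]))}
[[ 0.29   0.957 -0.   ]
 [ 0.957 -0.29   0.   ]
 [ 0.    -0.    -1.   ]]
```

View pics/topz.png

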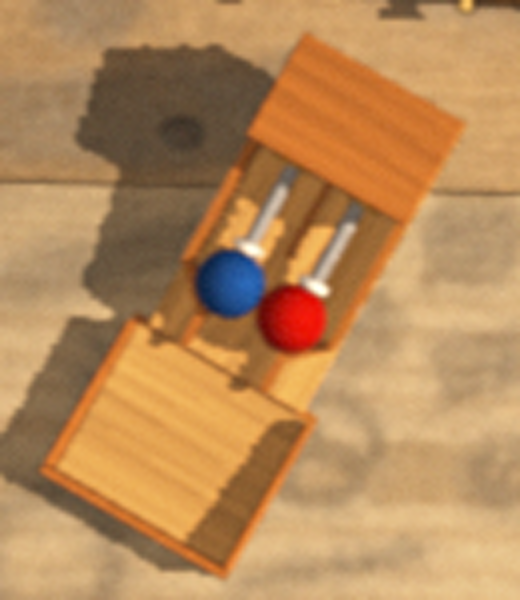

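Call:
{"name": "step_arm", "arguments": {"plan": [[[0, 0, 0, 0, 0, 5.65, 0], [0, 0, 0, 0, 0, 5.65, 0], [-2, 2.75, 0, 0, 0, 0, 0], [-2, 2.75, 0, 0, 0, 0, 0], [-2, 2.75, 0, 0, 0, 0, 0], [-2, 2.75, 0, 0, 0, 0, 0], [-2, 2.75, 0, 0, 0, 0, 0], [-2, 2.75, 0, 0, 0, 0, 0], [-2, 2.75, 0, 0, 0, 0, 0], [-2, 2.75, 0, 0, 0, 0, 0], [-2, 2.75, 0, 0, 0, 0, 0], [-2, 2.75, 0, 0, 0, 0, 0], [-2, 2.75, 0, 0, 0, 0, 0], [-2, 2.75, 0, 0, 0, 0, 0], [-2, 2.75, 0, 0, 0, 0, 0], [-2, 2.75, 0, 0, 0, 0, 0], [-2, 2.75, 0, 0, 0, 0, 0], [-2, 2.75, 0, 0, 0, 0, 0], [-2, 2.75, 0, 0, 0, 0, 0], [0, 0, 0, 0, 0, 0, 0]]]}}

```text
time: 2.97
ee_pos: [427.2, 49.4, 230.8]
eef_rot: [0.859, 0.511, -0.001, 0.001]
wrist_force: [0.0, 0.6, -0.4]
finger_gap: -0.1
```

```bash
cat >> h.py <<'E'
O=np.array([535.3,-60.1]);a=np.deg2rad(-28.2);ex=np.array([np.cos(a),np.sin(a)]);ey=np.array([-ex[1],ex[0]])
def disp(p): p=np.array(p);return np.round([(p[:2]-O)@ex,(p[:2]-O)@ey,p[2]],1)
def st():
    s=arm.get_state();M=R.from_quat(s["eef_rot"]).as_matrix()
    f=s["wrist_force"]
    print("t",round(s["time"],2),"disp",disp(s["ee_pos"]),"toolx ang",np.degrees(np.arctan2(M[1,0],M[0,0])).round(1),"z",M[:,2].round(3),"F ex,ey,z",round(f[:2]@ex,2),round(f[:2]@ey,2),round(f[2],2),"gap",round(s["finger_gap"],1))
E
python3 -c "
from h import *
st()"
```

```text
t 2.97 disp [-147.    45.4  230.8] toolx ang 61.5 z [ 0.    -0.002 -1.   ] F ex,ey,z -0.24 0.56 -0.37 gap -0.1
```

Call:
{"name": "step_arm", "arguments": {"plan": [[[-2.3, 2.8, 0, 0, 0, 0, 0], [-2.3, 2.8, 0, 0, 0, 0, 0], [-2.2, 2.9, 0, 0, 0, 0, 0], [0, 0, 3, 0, 0, 0, 0], [0, 0, 3, 0, 0, 0, 0], [0, 0, 3, 0, 0, 0, 0], [0, 0, 3, 0, 0, 0, 0], [0, 0, 1, 0, 0, 0, 0], [0, 0, 0, 0, 0, 0, 0], [0, 0, 0, 0, 0, 0, 0], [0, 0, 0, 0, 0, 0, 0]]]}}

```text
time: 3.88
ee_pos: [469.8, -45.9, 103.8]
eef_rot: [0.858, 0.514, 0.001, 0.001]
wrist_force: [0.3, -1.0, -0.0]
finger_gap: 0.2
```

```bash
python3 -c "
from h import *
st()
for c in ['scene','top','wrist']:
    r=arm.camera(c); b=balls(r); print(c,{k:(disp(v[0]),v[1:]) if v else None for k,v in b.items()})
    cv2.imwrite(f'pics/{c}1.png',r['frame'][:,:,::-1])
"
```

```text
t 3.88 disp [-64.5 -18.5 103.8] toolx ang 61.9 z [ 0.004 -0.001 -1.   ] F ex,ey,z 0.79 -0.74 -0.0 gap 0.2
scene {'red': (array([ -5.5, -21.1,  51.9]), (145, 1.7, array([312., 205.]))), 'blue': (array([-5. , 23.1, 51.8]), (101, 1.4, array([305., 197.])))}
top {'red': None, 'blue': (array([-8.2, 20.1, 52.6]), (58, 1.5, array([298., 206.])))}
wrist {'red': (array([ -4.9, -21.8,  51.4]), (70, 0.3, array([320., 349.]))), 'blue': (array([-3.9, 22.2, 51.4]), (851, 0.5, array([350., 303.])))}
```

View pics/wrist1.png

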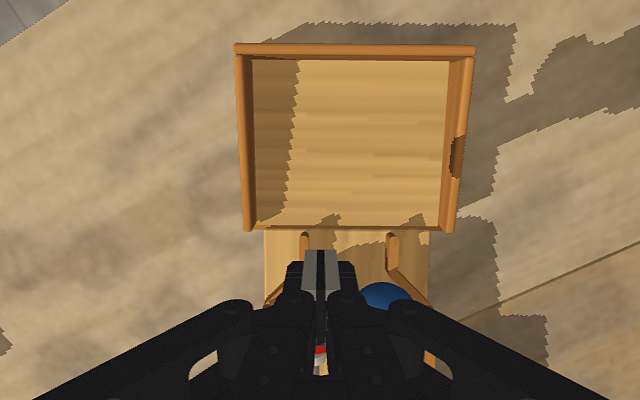

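View pics/scene1.png

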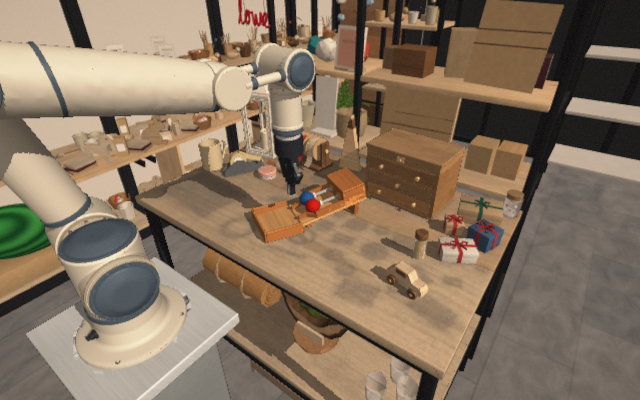

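```bash
python3 -c "
from h import *
r=arm.camera('wrist');P=cloud(r).reshape(-1,3);P=P[r['depth'].ravel()>0]
D=np.c_[(P[:,:2]-O)@ex,(P[:,:2]-O)@ey,P[:,2]]
for y0 in (-60,-45,-35,-25,-10,10,25,35,45):
  print(y0,[ (x0,np.percentile(q,95).round()) for x0 in range(-170,0,8) for q in [D[(abs(D[:,0]-x0)<4)&(abs(D[:,1]-y0)<4)&(D[:,2]<85),2]] if len(q)>3])
"
```

```text
-60 [(-170, np.float64(33.0)), (-162, np.float64(35.0)), (-154, np.float64(35.0)), (-146, np.float64(35.0)), (-138, np.float64(35.0)), (-130, np.float64(35.0)), (-122, np.float64(35.0)), (-114, np.float64(35.0)), (-106, np.float64(35.0)), (-98, np.float64(34.0)), (-90, np.float64(35.0)), (-82, np.float64(34.0)), (-74, np.float64(34.0)), (-66, np.float64(34.0)), (-58, np.float64(34.0)), (-50, np.float64(20.0)), (-42, np.float64(21.0)), (-34, np.float64(22.0)), (-26, np.float64(1.0)), (-18, np.float64(1.0)), (-10, np.float64(27.0)), (-2, np.float64(28.0))]
-45 [(-170, np.float64(33.0)), (-162, np.float64(35.0)), (-154, np.float64(9.0)), (-146, np.float64(9.0)), (-138, np.float64(10.0)), (-130, np.float64(11.0)), (-122, np.float64(12.0)), (-114, np.float64(13.0)), (-106, np.float64(13.0)), (-98, np.float64(14.0)), (-90, np.float64(15.0)), (-82, np.float64(16.0)), (-74, np.float64(17.0)), (-66, np.float64(17.0)), (-58, np.float64(18.0)), (-50, np.float64(22.0)), (-42, np.float64(24.0)), (-34, np.float64(25.0)), (-26, np.float64(26.0)), (-18, np.float64(41.0)), (-10, np.float64(42.0))]
-3
[... 2747 characters left out ...]
float64(17.0)), (-58, np.float64(18.0)), (-50, np.float64(35.0)), (-42, np.float64(37.0)), (-34, np.float64(39.0)), (-26, np.float64(56.0)), (-18, np.float64(56.0))]
45 [(-170, np.float64(1.0)), (-162, np.float64(35.0)), (-154, np.float64(9.0)), (-146, np.float64(9.0)), (-138, np.float64(10.0)), (-130, np.float64(11.0)), (-122, np.float64(12.0)), (-114, np.float64(12.0)), (-106, np.float64(13.0)), (-98, np.float64(14.0)), (-90, np.float64(15.0)), (-82, np.float64(16.0)), (-74, np.float64(17.0)), (-66, np.float64(17.0)), (-58, np.float64(18.0)), (-50, np.float64(22.0)), (-42, np.float64(24.0)), (-34, np.float64(25.0)), (-26, np.float64(26.0)), (-18, np.float64(42.0)), (-10, np.float64(43.0))]
```

Call:
{"name": "step_arm", "arguments": {"plan": [[[-0.5, 0, 2, 0, 0, 0, 0], [0, 0, 2, 0, 0, 0, 0], [0, 0, 1.6, 0, 0, 0, 0], [0, 0, 0, 0, 0, 0, 0], [0, 0.5, 0, 0, 0, 0, 0], [0, 0.5, 0, 0, 0, 0, 0], [0, 0.5, 0, 0, 0, 0, 0], [0, 0, 0, 0, 0, 0, 0], [0, 0, 0, 0, 0, 0, 0], [0, 0, 0, 0, 0, 0, 0]]]}}

```text
time: 4.92
ee_pos: [479.8, -57.6, 45.8]
eef_rot: [0.858, 0.514, 0.0, 0.0]
wrist_force: [0.2, 0.5, -0.4]
finger_gap: -0.1
```

```bash
python3 -c "
from h import *
for i in range(3):
  st();arm.camera('scene')"
```

```text
t 4.92 disp [-50.1 -24.   45.8] toolx ang 61.9 z [ 0.001 -0.    -1.   ] F ex,ey,z -0.09 0.51 -0.44 gap -0.1
t 4.97 disp [-50.3 -24.   45.6] toolx ang 61.9 z [ 0. -0. -1.] F ex,ey,z -1.32 -0.14 0.18 gap 0.3
t 5.02 disp [-50.4 -24.1  45.5] toolx ang 61.9 z [ 0. -0. -1.] F ex,ey,z 0.42 0.56 0.04 gap -0.2
```

Call:
{"name": "step_arm", "arguments": {"plan": [[[0, 0.3, -0.08, 0, 0, 0, 0], [0, 0.3, -0.05, 0, 0, 0, 0], [0, 0.3, -0.05, 0, 0, 0, 0], [0, 0.1, 0, 0, 0, 0, 0], [0, 0.1, -0.02, 0, 0, 0, 0], [0, 0.1, -0.02, 0, 0, 0, 0], [0, 0, 0, 0, 0, 0, 0], [0, 0, 0, 0, 0, 0, 0]]]}}

```text
time: 5.73
ee_pos: [490.0, -63.2, 47.4]
eef_rot: [0.858, 0.514, -0.0, -0.0]
wrist_force: [-0.1, 0.9, 0.3]
finger_gap: -0.1
```

```bash
python3 -c "
from h import *
for i in range(4):
  st();arm.camera('scene')"
```

```text
t 5.73 disp [-38.5 -24.1  47.4] toolx ang 61.9 z [-0.  0. -1.] F ex,ey,z -0.47 0.75 0.35 gap -0.1
t 5.78 disp [-38.5 -24.1  47.4] toolx ang 61.9 z [-0.  0. -1.] F ex,ey,z 0.02 0.28 0.63 gap -0.0
t 5.83 disp [-38.5 -24.   47.4] toolx ang 61.9 z [-0.  0. -1.] F ex,ey,z -0.34 0.03 -0.44 gap 0.1
t 5.88 disp [-38.5 -24.1  47.4] toolx ang 61.9 z [-0.  0. -1.] F ex,ey,z 0.92 0.26 -0.54 gap 0.1
```

Not touching yet; feel on in 1 mm rows.

Call:
{"name": "step_arm", "arguments": {"plan": [[[0, 0.1, -0.02, 0, 0, 0, 0], [0, 0.1, -0.02, 0, 0, 0, 0], [0, 0, 0, 0, 0, 0, 0], [0, 0, 0, 0, 0, 0, 0]]]}}

```text
time: 6.27
ee_pos: [491.6, -64.0, 47.8]
eef_rot: [0.858, 0.514, -0.0, -0.0]
wrist_force: [-1.5, 0.7, 0.8]
finger_gap: -0.4
```

```bash
python3 -c "
from h import *
for i in range(3):
  st();r=arm.camera('wrist')
print(balls(r))"
```

```text
t 6.27 disp [-36.6 -24.1  47.8] toolx ang 61.9 z [-0.001  0.    -1.   ] F ex,ey,z -1.7 -0.1 0.82 gap -0.4
t 6.32 disp [-36.6 -24.1  47.8] toolx ang 61.9 z [-0.001  0.    -1.   ] F ex,ey,z -1.47 -0.62 0.39 gap 0.0
t 6.37 disp [-36.6 -24.1  47.8] toolx ang 61.9 z [-0.  0. -1.] F ex,ey,z -2.41 0.16 -0.11 gap 0.1
{'red': (array([520.2, -76.3,  51. ]), 366, 6.8, array([320., 361.])), 'blue': (array([542.2, -38.8,  51.2]), 1394, 0.4, array([402., 319.]))}
```

Call:
{"name": "step_arm", "arguments": {"plan": [[[0, 0.1, -0.02, 0, 0, 0, 0], [0, 0.1, -0.02, 0, 0, 0, 0], [0, 0, 0, 0, 0, 0, 0], [0, 0, 0, 0, 0, 0, 0]]]}}

```text
time: 6.75
ee_pos: [493.2, -64.8, 48.0]
eef_rot: [0.858, 0.514, -0.0, -0.001]
wrist_force: [-4.1, 2.3, 0.2]
finger_gap: -0.1
```

```bash
python3 -c "
from h import *
for i in range(4):
  st();r=arm.camera('scene')
b=balls(r);print({k:(disp(v[0]),v[1:]) if v else None for k,v in b.items()})"
```

```text
t 6.75 disp [-34.9 -24.1  48. ] toolx ang 61.9 z [-0.001  0.    -1.   ] F ex,ey,z -4.73 0.04 0.25 gap -0.1
t 6.8 disp [-34.9 -24.1  48. ] toolx ang 61.9 z [-0.001  0.    -1.   ] F ex,ey,z -5.03 -1.0 0.24 gap 0.0
t 6.85 disp [-34.8 -24.1  48.1] toolx ang 61.9 z [-0.001  0.    -1.   ] F ex,ey,z -5.39 0.06 0.27 gap -0.3
t 6.9 disp [-34.8 -24.1  48.1] toolx ang 61.9 z [-0.001  0.    -1.   ] F ex,ey,z -4.53 -0.21 0.02 gap 0.1
{'red': (array([ -2.8, -21.4,  52. ]), (132, 1.6, array([313., 205.]))), 'blue': None}
```

Call:
{"name": "step_arm", "arguments": {"plan": [[[0, -0.3, 0, 0, 0, 0, 0], [0, -0.4, 0.05, 0, 0, 0, 0], [0, -0.5, 0.05, 0, 0, 0, 0], [0, -0.5, 0.05, 0, 0, 0, 0], [1, 0, 0, 0, 0, 0, 0], [1.4, 0, 0, 0, 0, 0, 0], [1.4, 0, 0, 0, 0, 0, 0], [1, 0, 0, 0, 0, 0, 0], [0, 0, 0, 0, 0, 0, 0], [0, 0, 0, 0, 0, 0, 0], [0, 0, 0, 0, 0, 0, 0]]]}}

```text
time: 7.87
ee_pos: [501.1, -14.8, 46.7]
eef_rot: [0.858, 0.514, -0.0, 0.0]
wrist_force: [-0.4, -0.6, 0.5]
finger_gap: -0.2
```

```bash
python3 -c "
from h import *
for i in range(3):
  st();r=arm.camera('wrist')
cv2.imwrite('pics/wrist2.png',r['frame'][:,:,::-1])
b=balls(r);print({k:(disp(v[0]),v[1:]) if v else None for k,v in b.items()})"
```

```text
t 7.87 disp [-51.5  23.7  46.7] toolx ang 61.9 z [-0. -0. -1.] F ex,ey,z -0.05 -0.68 0.5 gap -0.2
t 7.92 disp [-51.5  23.5  46.7] toolx ang 61.9 z [-0. -0. -1.] F ex,ey,z -0.21 -0.98 0.29 gap -0.1
t 7.97 disp [-51.4  23.5  46.8] toolx ang 61.8 z [-0. -0. -1.] F ex,ey,z -0.8 -0.67 -0.27 gap -0.0
{'red': (array([ -3.2, -19.7,  52.7]), (328, 0.7, array([203., 364.]))), 'blue': (array([-32.6,  11.5,  78.1]), (360, 1.1, array([283., 349.])))}
```

View pics/wrist2.png

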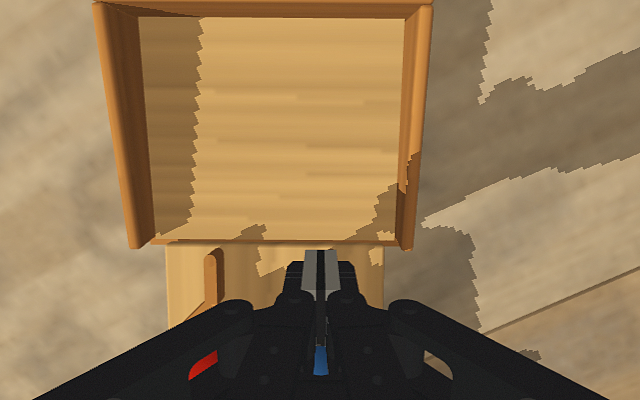

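Call:
{"name": "step_arm", "arguments": {"plan": [[[0, 0.4, -0.05, 0, 0, 0, 0], [0, 0.4, -0.05, 0, 0, 0, 0], [0, 0.4, -0.02, 0, 0, 0, 0], [0, 0.1, 0, 0, 0, 0, 0], [0, 0.1, -0.02, 0, 0, 0, 0], [0, 0.1, -0.02, 0, 0, 0, 0], [0, 0, 0, 0, 0, 0, 0], [0, 0, 0, 0, 0, 0, 0]]]}}

```text
time: 8.68
ee_pos: [514.3, -21.7, 48.2]
eef_rot: [0.858, 0.514, -0.0, -0.0]
wrist_force: [-0.2, -0.3, -0.1]
finger_gap: -0.1
```

```bash
python3 -c "
from h import *
for i in range(3):
  st();r=arm.camera('scene')"
```

```text
t 8.68 disp [-36.6  23.9  48.2] toolx ang 61.9 z [-0.  0. -1.] F ex,ey,z -0.05 -0.36 -0.13 gap -0.1
t 8.73 disp [-36.7  23.9  48.2] toolx ang 61.9 z [-0.  0. -1.] F ex,ey,z -0.73 0.17 0.53 gap -0.2
t 8.78 disp [-36.7  23.9  48.3] toolx ang 61.9 z [-0.  0. -1.] F ex,ey,z -0.01 0.14 -0.46 gap 0.4
```

Call:
{"name": "step_arm", "arguments": {"plan": [[[0, 0.1, -0.02, 0, 0, 0, 0], [0, 0.1, -0.02, 0, 0, 0, 0], [0, 0, 0, 0, 0, 0, 0], [0, 0, 0, 0, 0, 0, 0]]]}}

```text
time: 9.17
ee_pos: [516.3, -22.7, 48.8]
eef_rot: [0.858, 0.514, 0.0, 0.0]
wrist_force: [-0.5, 0.4, -0.5]
finger_gap: -0.1
```

```bash
python3 -c "
from h import *
for i in range(4):
  st();r=arm.camera('scene')"
```

```text
t 9.17 disp [-34.4  23.9  48.8] toolx ang 61.9 z [ 0.  0. -1.] F ex,ey,z -0.65 0.1 -0.46 gap -0.1
t 9.22 disp [-34.4  23.9  48.8] toolx ang 61.9 z [ 0. -0. -1.] F ex,ey,z -0.61 0.34 0.06 gap 0.2
t 9.27 disp [-34.5  23.9  48.8] toolx ang 61.9 z [ 0. -0. -1.] F ex,ey,z -1.12 0.51 -1.37 gap 0.2
t 9.32 disp [-34.5  23.9  48.8] toolx ang 61.9 z [ 0. -0. -1.] F ex,ey,z -0.26 0.79 -0.5 gap 0.1
```

Call:
{"name": "step_arm", "arguments": {"plan": [[[0, 0.1, -0.02, 0, 0, 0, 0], [0, 0.1, -0.02, 0, 0, 0, 0], [0, 0.1, -0.02, 0, 0, 0, 0], [0, 0, 0, 0, 0, 0, 0], [0, 0, 0, 0, 0, 0, 0]]]}}

```text
time: 9.78
ee_pos: [519.0, -24.2, 49.4]
eef_rot: [0.858, 0.514, 0.0, 0.0]
wrist_force: [-1.1, -0.0, -0.2]
finger_gap: 0.0
```

```bash
python3 -c "
from h import *
for i in range(5):
  st();r=arm.camera('scene')
b=balls(r);print({k:(disp(v[0]),v[1:]) if v else None for k,v in b.items()})
cv2.imwrite('pics/s3.png',cv2.resize(r['frame'][140:260,220:400,::-1],None,fx=4,fy=4))"
```

```text
t 9.78 disp [-31.4  23.9  49.4] toolx ang 61.9 z [ 0. -0. -1.] F ex,ey,z -0.93 -0.52 -0.21 gap 0.0
t 9.83 disp [-31.4  23.9  49.4] toolx ang 61.9 z [ 0. -0. -1.] F ex,ey,z -1.33 0.12 0.47 gap 0.3
t 9.88 disp [-31.4  23.9  49.4] toolx ang 61.9 z [ 0. -0. -1.] F ex,ey,z -0.54 -0.24 -0.16 gap -0.2
t 9.93 disp [-31.5  23.9  49.4] toolx ang 61.9 z [ 0. -0. -1.] F ex,ey,z -0.22 -0.64 0.04 gap -0.3
t 9.98 disp [-31.5  23.9  49.4] toolx ang 61.9 z [ 0.  0. -1.] F ex,ey,z -0.34 0.22 -0.19 gap 0.1
{'red': (array([ -5.7, -20.5,  51.4]), (151, 1.6, array([312., 205.]))), 'blue': (array([ 0.4, 23.4, 52.5]), (91, 2.6, array([307., 196.])))}
```

View pics/s3.png

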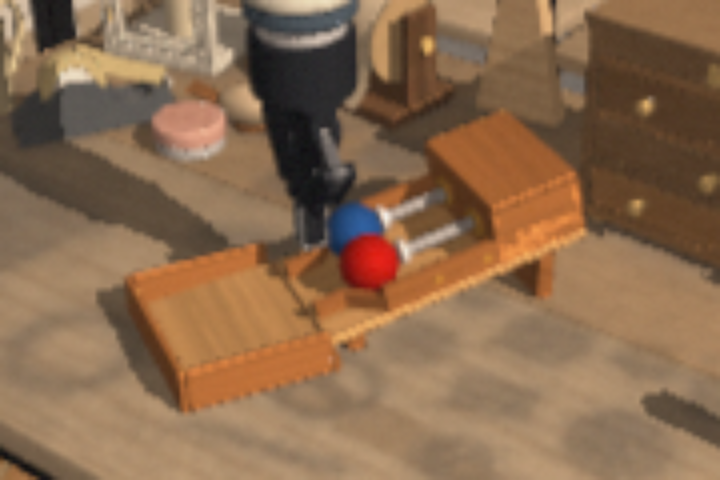

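Call:
{"name": "step_arm", "arguments": {"plan": [[[0, 0.15, -0.026, 0, 0, 0, 0], [0, 0.15, -0.026, 0, 0, 0, 0], [0, 0.15, -0.026, 0, 0, 0, 0], [0, 0.15, -0.026, 0, 0, 0, 0], [0, 0.15, -0.026, 0, 0, 0, 0], [0, 0.15, -0.026, 0, 0, 0, 0], [0.02, 0.15, -0.026, 0, 0, 0, 0], [0.02, 0.15, -0.026, 0, 0, 0, 0], [0.02, 0.15, -0.026, 0, 0, 0, 0], [0.02, 0.15, -0.026, 0, 0, 0, 0], [0.02, 0.15, -0.026, 0, 0, 0, 0], [0, 0.15, -0.026, 0, 0, 0, 0]]]}}

```text
time: 11.03
ee_pos: [535.4, -31.7, 52.5]
eef_rot: [0.858, 0.514, 0.0, -0.0]
wrist_force: [-1.7, 0.1, -0.1]
finger_gap: 0.1
```

```bash
python3 -c "
from h import *
for i in range(3):
  st();r=arm.camera('scene')
b=balls(r);print({k:(disp(v[0]),v[1:]) if v else None for k,v in b.items()})
cv2.imwrite('pics/s4.png',cv2.resize(r['frame'][140:260,220:400,::-1],None,fx=4,fy=4))"
```

```text
t 11.03 disp [-13.4  25.   52.5] toolx ang 61.9 z [-0.  0. -1.] F ex,ey,z -1.56 -0.69 -0.1 gap 0.1
t 11.08 disp [-13.1  25.   52.6] toolx ang 61.9 z [ 0. -0. -1.] F ex,ey,z -0.2 -0.01 -1.51 gap -0.1
t 11.13 disp [-13.2  24.9  52.5] toolx ang 61.9 z [ 0. -0. -1.] F ex,ey,z -1.23 -0.38 -0.8 gap 0.3
{'red': (array([-115.9,    2.8,   33.5]), (158, 1.4, array([274., 216.]))), 'blue': (array([19. , 23.6, 55.8]), (132, 1.4, array([314., 195.])))}
```

View pics/s4.png

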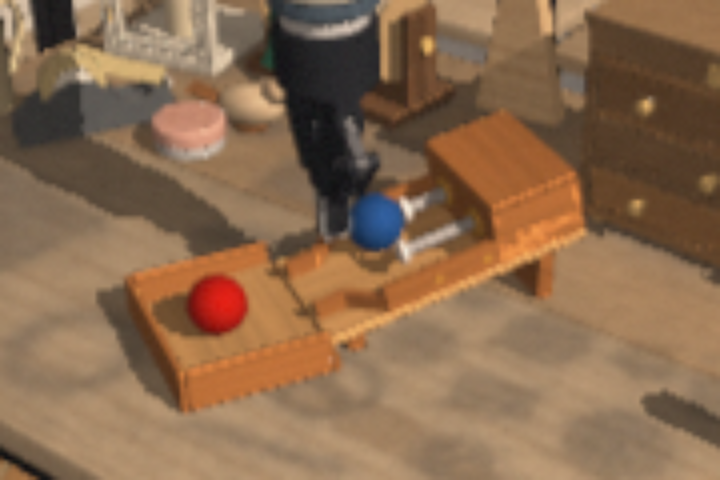

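Call:
{"name": "step_arm", "arguments": {"plan": [[[0, 0, 0, 0, 0, 0, 0], [0, 0, 0, 0, 0, 0, 0], [0, 0, 0, 0, 0, 0, 0], [0, 0, 0, 0, 0, 0, 0], [0, 0, 0, 0, 0, 0, 0], [0, 0, 0, 0, 0, 0, 0], [0, 0, 0, 0, 0, 0, 0], [0, 0, 0, 0, 0, 0, 0], [0, 0, 0, 0, 0, 0, 0], [0, 0, 0, 0, 0, 0, 0], [0, 0, 0, 0, 0, 0, 0], [0, 0, 0, 0, 0, 0, 0], [0, 0, 0, 0, 0, 0, 0], [0, 0, 0, 0, 0, 0, 0], [0, 0, 0, 0, 0, 0, 0], [0, 0, 0, 0, 0, 0, 0], [0, 0, 0, 0, 0, 0, 0], [0, 0, 0, 0, 0, 0, 0]]]}}

```text
time: 12.68
ee_pos: [535.2, -31.7, 52.5]
eef_rot: [0.858, 0.514, -0.0, -0.0]
wrist_force: [-1.3, 0.0, -0.2]
finger_gap: -0.1
```

```bash
python3 -c "
from h import *
for i in range(2):
  st();r=arm.camera('scene')
  b=balls(r);print({k:(disp(v[0]),v[1:]) if v else None for k,v in b.items()})"
```

```text
t 12.68 disp [-13.5  25.   52.5] toolx ang 61.9 z [-0.  0. -1.] F ex,ey,z -1.19 -0.63 -0.19 gap -0.1
{'red': (array([-139.2,    4.8,   31.4]), (156, 1.3, array([266., 218.]))), 'blue': (array([18.1, 23.4, 55.4]), (134, 1.4, array([313., 195.])))}
t 12.73 disp [-13.5  25.   52.5] toolx ang 61.9 z [ 0. -0. -1.] F ex,ey,z 0.2 1.11 0.64 gap -0.1
{'red': (array([-138.9,    4.4,   31.7]), (160, 1.5, array([266., 218.]))), 'blue': (array([18.3, 23.4, 55.7]), (135, 1.5, array([313., 195.])))}
```

Call:
{"name": "step_arm", "arguments": {"plan": [[[0, -1.5, 0, 0, 0, 0, 0], [0, -3, -0.5, 0, 0, 0, 0], [0, -3, -2.5, 0, 0, 0, 0], [0, -2, -3.5, 0, 0, 0, 0], [0, 0, -4, 0, 0, 0, 0], [0, 0, -4, 0, 0, 0, 0], [0, 0, -2, 0, 0, 0, 0], [0, 0, 0, 0, 0, 0, 0], [0, 0, 0, 0, 0, 0, 0], [0, 0, 0, 0, 0, 0, 0], [0, 0, 0, 0, 0, 0, 0], [0, 0, 0, 0, 0, 0, 0], [0, 0, 0, 0, 0, 0, 0], [0, 0, 0, 0, 0, 0, 0], [0, 0, 0, 0, 0, 0, 0], [0, 0, 0, 0, 0, 0, 0], [0, 0, 0, 0, 0, 0, 0], [0, 0, 0, 0, 0, 0, 0], [0, 0, 0, 0, 0, 0, 0], [0, 0, 0, 0, 0, 0, 0]]]}}

```text
time: 14.45
ee_pos: [451.5, 13.1, 217.5]
eef_rot: [0.858, 0.514, 0.0, 0.0]
wrist_force: [0.1, 0.5, -0.5]
finger_gap: 0.0
```

```bash
python3 -c "
from h import *
for i in range(2):
  st();r=arm.camera('scene')
  b=balls(r);print({k:(disp(v[0]),v[1:]) if v else None for k,v in b.items()})
cv2.imwrite('pics/s5.png',cv2.resize(r['frame'][140:260,220:400,::-1],None,fx=4,fy=4))"
```

```text
t 14.45 disp [-108.5   24.9  217.5] toolx ang 61.9 z [ 0. -0. -1.] F ex,ey,z -0.17 0.48 -0.45 gap 0.0
{'red': (array([-138.7,    4.3,   31.1]), (117, 2.8, array([265., 217.]))), 'blue': (array([-130.3,  -38.7,   32.2]), (136, 1.3, array([274., 224.])))}
t 14.5 disp [-108.5   24.9  217.6] toolx ang 61.9 z [ 0.  0. -1.] F ex,ey,z 0.54 -0.14 -0.03 gap 0.1
{'red': (array([-138.8,    5.6,   31.3]), (112, 2.6, array([265., 216.]))), 'blue': (array([-135.7,  -38.4,   31.5]), (136, 1.5, array([272., 225.])))}
```

View pics/s5.png

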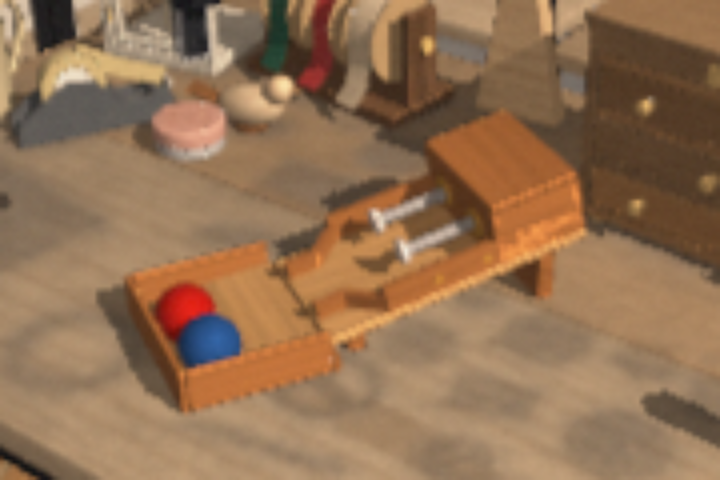

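Both are in the tray; I wait for them to settle before checking.

Call:
{"name": "step_arm", "arguments": {"plan": [[[0, 0, 0, 0, 0, 0, 0], [0, 0, 0, 0, 0, 0, 0], [0, 0, 0, 0, 0, 0, 0], [0, 0, 0, 0, 0, 0, 0], [0, 0, 0, 0, 0, 0, 0], [0, 0, 0, 0, 0, 0, 0], [0, 0, 0, 0, 0, 0, 0], [0, 0, 0, 0, 0, 0, 0], [0, 0, 0, 0, 0, 0, 0], [0, 0, 0, 0, 0, 0, 0], [0, 0, 0, 0, 0, 0, 0], [0, 0, 0, 0, 0, 0, 0], [0, 0, 0, 0, 0, 0, 0], [0, 0, 0, 0, 0, 0, 0], [0, 0, 0, 0, 0, 0, 0], [0, 0, 0, 0, 0, 0, 0], [0, 0, 0, 0, 0, 0, 0], [0, 0, 0, 0, 0, 0, 0], [0, 0, 0, 0, 0, 0, 0], [0, 0, 0, 0, 0, 0, 0]]]}}

```text
time: 16.22
ee_pos: [451.4, 13.1, 217.5]
eef_rot: [0.858, 0.514, 0.0, 0.0]
wrist_force: [0.7, -0.7, -0.3]
finger_gap: 0.0
```

Call:
{"name": "step_arm", "arguments": {"plan": [[[0, 0, 0, 0, 0, 0, 0], [0, 0, 0, 0, 0, 0, 0], [0, 0, 0, 0, 0, 0, 0], [0, 0, 0, 0, 0, 0, 0], [0, 0, 0, 0, 0, 0, 0], [0, 0, 0, 0, 0, 0, 0], [0, 0, 0, 0, 0, 0, 0], [0, 0, 0, 0, 0, 0, 0], [0, 0, 0, 0, 0, 0, 0], [0, 0, 0, 0, 0, 0, 0], [0, 0, 0, 0, 0, 0, 0], [0, 0, 0, 0, 0, 0, 0], [0, 0, 0, 0, 0, 0, 0], [0, 0, 0, 0, 0, 0, 0], [0, 0, 0, 0, 0, 0, 0], [0, 0, 0, 0, 0, 0, 0], [0, 0, 0, 0, 0, 0, 0], [0, 0, 0, 0, 0, 0, 0], [0, 0, 0, 0, 0, 0, 0], [0, 0, 0, 0, 0, 0, 0]]]}}

```text
time: 17.88
ee_pos: [451.4, 13.1, 217.5]
eef_rot: [0.858, 0.514, -0.0, -0.0]
wrist_force: [-0.6, -0.3, 0.1]
finger_gap: 0.2
```

```bash
python3 -c "
from h import *
for i in range(8):
  r=arm.camera('scene')
  if i%7==0: 
    b=balls(r);print({k:(disp(v[0]),v[1:]) if v else None for k,v in b.items()})
r=arm.camera('wrist');b=balls(r);print({k:(disp(v[0]),v[1:]) if v else None for k,v in b.items()});st()
cv2.imwrite('pics/w6.png',r['frame'][:,:,::-1])
arm.camera('scene')
for t in ['balm_tin','toy_car','oil_vial']:print(t,[(round(d['score'],2),np.round(d['location'])) for d in arm.landmark_of('scene',t)[:1]])"
```

```text
{'red': (array([-138.8,    5.4,   30.9]), (111, 1.8, array([265., 216.]))), 'blue': (array([-139.4,  -37.9,   31.4]), (129, 1.5, array([271., 225.])))}
{'red': (array([-138.9,    5.9,   31.1]), (112, 2.8, array([265., 216.]))), 'blue': (array([-139.6,  -38.2,   31.2]), (131, 1.4, array([271., 225.])))}
{'red': (array([-138.1,    5.7,   30.8]), (1717, 0.5, array([298., 148.]))), 'blue': (array([-138.4,  -38.4,   30.8]), (1746, 0.5, array([248., 174.])))}
t 18.33 disp [-108.5   24.9  217.5] toolx ang 61.9 z [-0.  0. -1.] F ex,ey,z 0.15 1.14 0.82 gap 0.4
balm_tin [(0.79, array([644., 223.,   3.]))]
toy_car [(0.59, array([ 434., -419.,    0.]))]
oil_vial [(0.96, array([ 549., -398.,    2.]))]
```

View pics/w6.png

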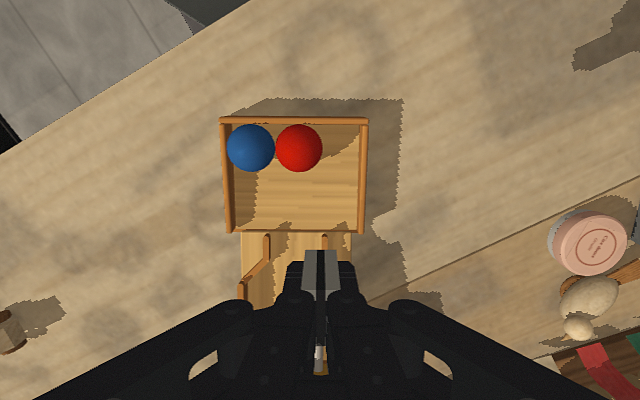

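Both baubles (blue at pixel 248,148, red at 299,148) lie still against the tray front, and the arm is clear of everything.

```bash
python3 -c "
from workcell import arm
print(arm.finish_job())"
```

```text
the job is handed in; nothing more can be done
None
```

Both baubles are out of the jam and lying still in the catch tray, and I handed the job in at about 18.4 s of the 54 s limit.

- **Feeling:** I pressed red first. Its resistance rose about 1.7 N per mm, with at most 5.4 N read, so it was the one on the seized plunger and I backed off. Blue gave way at about 1 N.
- **Freeing:** I pressed blue back slowly. Red rolled into the tray when blue was only about 24 mm back, so I stopped there, short of the 45 to 52 mm you suggested. I held blue until red lay still, then drew the finger back downhill and up, and blue followed on its own.
- **Last checks:** The baubles' positions stayed the same, within about 0.5 mm, over the last 0.4 s of pictures. The centres are about 31 mm above the table, as expected for resting on the tray floor. The fingertips are at 217 mm, touching nothing.
- **Other things on the table:** The tin, car and vial were found within about 5 mm of where they started, which is the camera networks' error.
- **Limits:** The highest reading on a bauble was the 5.4 N on red, well under the 15 N limit, but I only read the force between moves. One blue position from the wrist camera was wrong because the fingers were in the way, and I did not use it. No other check failed or disagreed.

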